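# Seat a carved panel in the corner fence and close the sliding stop

## Robot

A 6-joint arm with a two-finger parallel gripper is mounted at the origin on the work surface. World frame = base frame: x ahead of the robot, y to its left, z up, the work surface at z = 0. Lengths are in m, angles in rad, forces in N, time in s.
With the tool pointing down it reaches from about 0.25 to 0.775 m from the base axis. Payload 4 kg.
Tool frame: the origin (TCP) lies midway between the tips of the shut fingers; the grasp point (between the pads) lies 19 mm behind it (robot.grasp_offset is the distance from the TCP to the grasp point, in m); z points along the fingers, y is the direction in which the jaws open and shut (so a half turn about z gives the same grasp; the last joint's range is limited). The gripper opens to 94 mm and grips with 3 to 60 N. Pads are 16 mm wide; open, the fingers measure 119 mm over their backs; the gripper's body (75 mm by 177 mm) begins 78 mm behind the grasp point.
Start: joints at [1.235, 0.087, 1.371, -0, 1.684, -0.103], TCP at [0.127, 0.535, 0.206] pointing down, gripper open.
Joint ranges: [-3.1, 3.1], [-0.76, 2.03], [0.27, 2.55], [-1.08, 4.22], [0.17, 2.65], [-2.57, 2.57]. Speed limits (rad/s): [2.79, 2.79, 3.14, 3.14, 3.14, 3.14].

## Interface

Orientations are given as [roll, pitch, yaw] about the fixed x, y, z axes, in that order (R = Rz(yaw) Ry(pitch) Rx(roll)).
In Python, from bench import status, viewer, order, robot gives the robot as it stands. The module is installed in compiled form; this text tells all that it offers.
- The arm moves only by the tool move_arm, never from a script. Its argument "targets" is a list of rows, each a list of 3 entries, a list of its own where there are three numbers: the shift along the tool's x, y, z in mm, then the turn, a rotation vector about the tool's x, y, z in degrees, then the opening, from -1 (shut) to 1 (fully open). A call has 1 to 20 rows; each row is the pose to reach, as a shift and turn from the pose commanded when the call began, along the tool's axes at that moment; what a row does not reach only later rows make up. A row lasts 1/8 s, in which the tool goes at most 62.5 mm and 10.7 degrees, less where a joint would pass 70% of its speed; a pose out of reach is approached as far as the arm can. A call with a gripper value outside its range is refused whole. The fingers move at their own pace and stop on an object; the grip force is fixed at half the most. Time passes only in rows, so rows that repeat a pose let the fingers close. It gives the time, the measured TCP pose, the force and the opening at its end, in the units of the state.
- status.get_obs(): the state, without advancing time (a new reading comes with each control period).
- viewer.snapshot(name): name is "side" or "top"; returns the picture (384x512x3 uint8, red, green, blue); there is no depth.
- viewer.camera_model(name): a dict with "K" (3x3 intrinsics, pixels), "xyz" and "attitude" of the camera in the world. Camera axes: x right, y up, looking along -z (the intrinsics and any distortion apply to the point x, -y, -z); pixel columns grow to the right and rows downward; lengths in m; the calibration is good to about 2 mm. A picture is of the moment at which its call begins. camera_model takes no time and is no camera call.
- order.close_job(): hands the job in, once; it reports no verdict.
The state is a dict: "time": time; "joint_positions": joint angles; "qvel": joint speeds; "joint_torque": joint torques, N m; "tool_pos": TCP position; "ee_rot": TCP orientation; "wrist_force": force on the tool from outside, world axes, zero at the start; "wrist_torque": the same for the moment, N m; "width": finger opening in m.
Only numpy, scipy, OpenCV 4.12 (cv2) and the standard library are available. Lean on these libraries where they do the work, as an engineer would, in place of code of your own. Each camera call takes 0.05 s, during which the arm holds its last target. There are 200 camera calls.

## Task

Push the carved wooden panel along the bench, flat and without picking it up, until it sits flush in the corner of the L-shaped fence, a long edge against the long batten and a short edge against the short batten, and push the sliding stop along the long batten until it touches the panel's free short edge, so that the panel is trapped for carving. Use only the outside of the fingers, grasp nothing, and leave the mallet, the gouge and the tin where they stand.

Things in the scene. Friction and masses are not known exactly. Their poses are not given: they have to be found in the camera images.
- fence: L-shaped fence of two dark brown wooden battens fixed to the bench, 30 mm wide, 26 mm high. Origin: inner corner, at bench height; x away from the robot (turned up to 0.12 rad), y left, z up. Long batten: inner face x = 0, y from -360 to 30 mm. Short batten: inner face y = 0, x from -120 to 0 mm. Both stand on the outer (+) side of those faces; the panel belongs at x < 0, y < 0.
- panel_centre (a point): Centre, half-way up, of the carved panel: loose flat block of mid-brown wood with leaf relief, 90 mm along its x, 120 mm along its y, 24 mm thick, 0.15 to 0.33 kg. Starts flat on the bench, nearer the robot than the fence and to the right of its place, turned up to 0.35 rad from the fence. Seated, its centre is at x = -45, y = -60 mm in the fence's frame.
- stop (a joint): Travel (m) of the sliding stop along the long batten towards the corner (fence +y): 0 far right, 0.18 touching a seated panel, 0.20 end of travel. Starts at 0.05 to 0.09; stiff (about 2.5 N to move, a little more when fast), stays where it is left.
- stop_face (a point): Point on the panel-side (+y) face of the sliding stop, 30 mm above the bench; axes as the fence's. The stop is a dark brown wooden block straddling the long batten: 40 mm wide along y, x from -50 to 44 mm in the fence's frame, top 60 mm above the bench, its front part (x < -2 mm) reaching down to 3 mm above the bench. Touching a seated panel, this face is at y = -120 mm in the fence's frame.
- stop_back (a point): Point on the right-hand (-y) face of the sliding stop, where it can be pushed: 40 mm from stop_face along -y, 45 mm above the bench (higher than the batten's 26 mm top), 26 mm to the robot's side of the long batten's inner face.
- mallet: Carver's mallet of pale turned wood standing on its head, handle up, 74 mm across and 185 mm high, on the left; origin at its foot. A bystander.
- gouge: Gouge with wooden handle and steel blade lying on the bench on the right, 210 mm long and 22 mm thick; origin under its middle, x axis along the blade. A bystander.
- tin: Steel tin, 66 mm across and 70 mm high, standing on the left, beyond the short batten; origin at its foot. A bystander.

How it is judged:
By the outcome, as a careful person would: the job done as asked, in the order asked, and still so for the second after the job is handed in, with the robot touching nothing.
It also fails if it takes over 64 s, if anything falls off the work surface, if the arm or the gripper's body presses on something with over 40 N, if the wrist force passes 120 N, or if a joint passes its speed limit or range.

## Working session

There is one attempt and no reset: what is moved stays moved. The work goes in short steps, Python scripts to look and compute and a tool call to move; the robot and the scene stay as the last step left them, time stands still between calls to the robot, and variables do not carry over. Pictures are saved under pics/ and viewed, about 8 in all and at most 12, crops included, and the job is handed in when it is done.

Besides the shell and the picture viewer there is one more tool, called after "Call:" in YAML: its name, and indented under it one key for each argument. move_arm: Moves the arm, as the interface text tells. Its arguments: {"type":"object","properties":{"targets":{"type":"array"}},"required":["targets"]}

```bash
mkdir -p pics; ls; python3 - <<'E'
from bench import status, viewer
import cv2,numpy as np
o=status.get_obs(); print({k:np.round(v,3).tolist() for k,v in o.items()})
for n in("side","top"):
    im=viewer.snapshot(n); cv2.imwrite(f"pics/{n}0.png",im[:,:,::-1]); print(n,viewer.camera_model(n))
E
```

```text
pics
{'time': 0.0, 'joint_positions': [1.235, 0.088, 1.372, -0.0, 1.684, -0.103], 'qvel': [-0.002, -0.002, -0.0, 0.0, 0.001, -0.0], 'joint_torque': [-0.0, -34.018, -30.242, 0.072, 0.033, -0.0], 'tool_pos': [0.127, 0.535, 0.204], 'ee_rot': [-3.139, -0.0, 2.909], 'wrist_force': [0.675, 0.76, 0.137], 'wrist_torque': [-0.019, -0.043, -0.001], 'width': 0.094}
side {'K': array([[401.67461728,   0.        , 253.15964533],
       [  0.        , 401.67461728, 192.563326  ],
       [  0.        ,   0.        ,   1.        ]]), 'xyz': array([ 0.41032154, -0.80549221,  0.99075885]), 'attitude': array([ 7.33108765e-01,  7.63825375e-05, -2.17491813e-01])}
top {'K': array([[365.2184542 ,   0.        , 259.58325617],
       [  0.        , 365.2184542 , 194.05024555],
       [  0.        ,   0.        ,   1.        ]]), 'xyz': array([0.34279243, 0.03407852, 1.13513499]), 'attitude': array([ 0.20820383, -0.00180889, -1.71891372])}
```

View pics/top0.png

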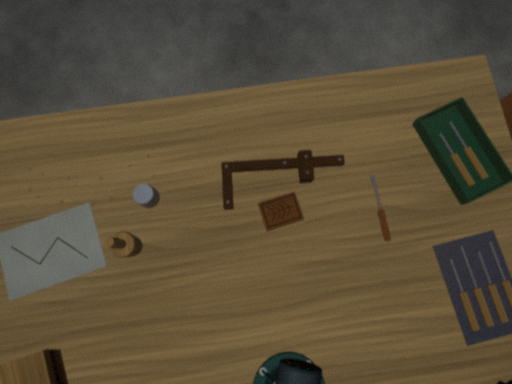

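View pics/side0.png

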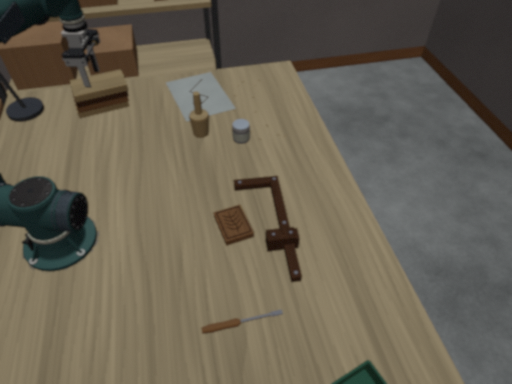

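The top view shows the fence corner near (232,170), the stop near (305,167), the panel near (281,211), the gouge near (380,208), the mallet near (122,244) and the tin near (145,195). The side view agrees. Next I'll measure with masks.

```bash
cat > h.py <<'E'
import numpy as np,cv2
from scipy.spatial.transform import Rotation as R
from bench import status,viewer
def cast(n,px,z):
    c=viewer.camera_model(n); px=np.atleast_2d(px).astype(float)
    d=np.c_[px,np.ones(len(px))]@np.linalg.inv(c["K"]).T*[1,-1,-1]
    d=d@R.from_euler("xyz",c["attitude"]).as_matrix().T
    return c["xyz"]+d*((z-c["xyz"][2])/d[:,2])[:,None]
def proj(n,P):
    c=viewer.camera_model(n); p=(np.atleast_2d(P)-c["xyz"])@R.from_euler("xyz",c["attitude"]).as_matrix()
    p=p*[1,-1,-1]@c["K"].T; return p[:,:2]/p[:,2:]
def snap(n,name):
    im=np.ascontiguousarray(viewer.snapshot(n)[:,:,::-1]); cv2.imwrite("pics/"+name,im); return im
E
python3 - <<'E'
from h import *
for n,(x0,y0,x1,y1) in dict(top=(205,135,400,260),side=(190,160,320,345)).items():
    im=cv2.imread(f"pics/{n}0.png"); c=im[y0:y1,x0:x1]
    hsv=cv2.cvtColor(c,cv2.COLOR_BGR2HSV)
    for p in ([(258,165),(228,190),(305,160),(281,211),(272,222),(350,210)] if n=="top" else [(255,184),(281,210),(285,237),(234,225),(200,250)]):
        print(n,p,hsv[p[1]-y0,p[0]-x0])
    v=[]
    s=4 if n=="top" else 3
    cv2.imwrite(f"pics/{n}0c.png",cv2.resize(c,None,fx=s,fy=s,interpolation=cv2.INTER_CUBIC))
E
```

```text
top (258, 165) [ 13 181  45]
top (228, 190) [ 13 156  44]
top (305, 160) [ 11 142  45]
top (281, 211) [ 12 171  64]
top (272, 222) [ 14 175  73]
top (350, 210) [ 19 113 108]
side (255, 184) [ 13 158  42]
side (281, 210) [ 11 141  56]
side (285, 237) [  9 142  52]
side (234, 225) [ 13 135  85]
side (200, 250) [ 21  70 132]
```

View pics/top0c.png

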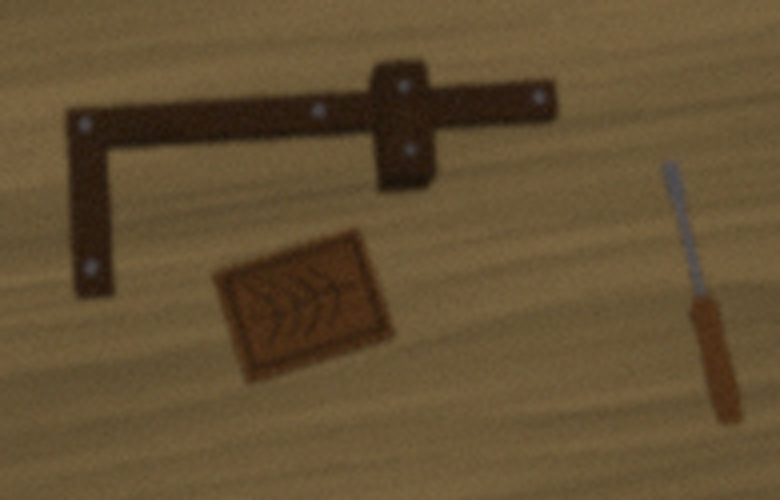

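The crop (4x) shows the fence inner corner at (108,147), the batten's right end at (555,100), the stop spanning columns 372–435 down to row 188, and the panel corners at (215,272), (358,231), (393,336) and (250,381).

```bash
cat >> h.py <<'E'
def edge(im,p,q,n=40,half=12):
    """sub-pixel line through strongest gradient near segment p-q (full pixels); returns two points"""
    p,q=np.float64(p),np.float64(q); t=(q-p)/np.linalg.norm(q-p); m=np.array([-t[1],t[0]])
    g=cv2.GaussianBlur(im,(0,0),.7).max(2).astype(np.float32); s=np.linspace(-3.5,3.5,57); S=np.linspace(.08,.92,n); pts=[]
    P=(p+S[:,None]*(q-p))[:,None]+s[None,:,None]*m
    v=cv2.remap(g,P[...,0].astype(np.float32),P[...,1].astype(np.float32),cv2.INTER_LINEAR)
    d=np.abs(np.gradient(v,axis=1)); d=np.where(d>d.max(1,keepdims=True)*.5,d,0)
    off=(d*s).sum(1)/d.sum(1); pts=P[:,28]+off[:,None]*m
    l=cv2.fitLine(pts.astype(np.float32),cv2.DIST_HUBER,0,.01,.01).ravel()
    return np.array([l[2:],l[2:]+l[:2]*10*np.sign(l[:2]@t)])
def isect(a,b):
    d=np.array([a[1]-a[0],-(b[1]-b[0])]).T; u=np.linalg.solve(d,b[0]-a[0]); return a[0]+u[0]*(a[1]-a[0])
def panel(n,im,c):  # c: 4 approximate top corners (pixels, in order)
    L=[edge(im,c[i],c[(i+1)%4]) for i in range(4)]
    C=np.array([isect(L[i-1],L[i]) for i in range(4)]); return C,cast(n,C,.024)
E
cat > m.py <<'E'
from h import *
k=lambda x,y:(205+(x-1.5)/4,135+(y-1.5)/4)
im=cv2.imread("pics/top0.png")
up=edge(im,k(115,147),k(365,135)); w=cast("top",up,.026)[:,:2]
sh=edge(im,k(108,150),k(113,290)); ws=cast("top",sh,.026)[:,:2]
out=cast("top",edge(im,k(75,110),k(365,95)),.026)[:,:2]; 
C=isect(w,ws); a=lambda l:np.arctan2(*(l[1]-l[0])[::-1])
print("corner",C,"long dir",a(w)+np.pi/2,"short",a(ws)-np.pi,"outer",a(out)+np.pi/2)
th=a(w)+np.pi/2
ex=np.array([np.cos(th),np.sin(th)]);ey=np.array([-ex[1],ex[0]])
F=lambda P:np.c_[(P[:,:2]-C)@ex,(P[:,:2]-C)@ey]
print("outer x", F(out)[0])
for nm,p,q in(("face",(379,140),(380,185)),("back",(431,125),(434,180)),("front",(385,189),(428,187))):
    print(nm,F(cast("top",edge(im,k(*p),k(*q)),.060)))
c=[k(215,272),k(358,231),k(393,336),k(250,381)]
px,P=panel("top",im,c); print("panel",P,"c",P.mean(0),F(P),F(P.mean(0)[None]),[np.linalg.norm(P[i]-P[i-1]) for i in range(4)])
print("gouge",F(cast("top",[k(672,165),k(730,422)],.01)),"tin/mallet",cast("top",[(145,195),(125,246)],.03))
# side check
s=proj("side",np.r_[P,[[*C,.026]]]); print(s)
sim=cv2.imread("pics/side0.png"); spx,SP=panel("side",sim,s[:4]); print("side panel",spx,SP.mean(0))
E
python3 m.py
```

```text
corner [0.65718419 0.0747839 ] long dir -0.08336576448756872 short -0.08432305059928691 outer -0.08041797641610282
outer x [ 0.03598033 -0.08819022]
face [[-0.03378485 -0.20527967]
 [-0.06493972 -0.20598388]]
back [[-0.02910439 -0.25132048]
 [-0.06033502 -0.24876792]]
front [[-0.05627048 -0.22644581]
 [-0.05639637 -0.25681681]]
panel [[ 0.54839931  0.00772358  0.024     ]
 [ 0.56701869 -0.10940681  0.024     ]
 [ 0.47682246 -0.12347391  0.024     ]
 [ 0.46053589 -0.00991639  0.024     ]] c [ 0.51319409 -0.05876838  0.024     ] [[-0.10282302 -0.07588585]
 [-0.07451494 -0.19105904]
 [-0.16322657 -0.21258786]
 [-0.18891243 -0.10078089]] [[-0.13236924 -0.14507841]] [np.float64(0.08961668329187102), np.float64(0.11860105797880348), np.float64(0.09128659725711888), np.float64(0.1147194915266764)]
gouge [[-0.03696635 -0.44716479]
 [-0.24223306 -0.46540789]] tin/mallet [[0.62255726 0.34821077 0.03      ]
 [0.47528674 0.42058138 0.03      ]]
[[240.32271894 203.5527167 ]
 [254.12610844 231.77455429]
 [225.04127586 240.96115542]
 [213.63224904 212.4390885 ]
 [268.64093371 182.66868052]]
side panel [[239.34708301 204.11415383]
 [255.12527489 234.6505244 ]
 [224.90956831 244.29872336]
 [211.82867974 212.34022654]] [ 0.51053478 -0.06438205  0.024     ]
```

```bash
cat > m.py <<'E'
from h import *
k=lambda x,y:(205+(x-1.5)/4,135+(y-1.5)/4)
im=cv2.imread("pics/top0.png")
ln=lambda p,q,z:cast("top",edge(im,p,q),z)[:,:2]
a=lambda l:np.arctan2(*(l[1]-l[0])[::-1])
w=ln(k(115,147),k(365,135),0); ws=ln(k(108,150),k(113,290),0); out=ln(k(75,110),k(365,95),.026); sout=ln(k(68,115),k(76,290),.026)
end=ln(k(555,85),k(555,118),.026)
C=isect(w,ws); th=(a(w)+a(out))/2+np.pi/2
ex=np.array([np.cos(th),np.sin(th)]);ey=np.array([-ex[1],ex[0]])
F=lambda P:np.c_[(P[:,:2]-C)@ex,(P[:,:2]-C)@ey]
print("corner",C,"th",th,a(w)+np.pi/2,a(out)+np.pi/2,a(ws)-np.pi,"outer x", F(out)[0],"short outer",F(sout),"end",F(end)[0])
for nm,p,q,z in(("face",(379,140),(380,185),.003),("back",(431,125),(434,180),.06),("front",(385,189),(428,187),.003)):
    print(nm,F(ln(k(*p),k(*q),z)))
c=[k(215,272),k(358,231),k(393,336),k(250,381)]
L=[ln(c[0],c[1],.024),ln(c[1],c[2],.024),ln(c[2],c[3],0),ln(c[3],c[0],0)]
P=np.array([isect(L[i-1],L[i]) for i in range(4)])
print("panel",P,"c",P.mean(0),F(P),F(P.mean(0)[None]),[np.linalg.norm(P[i]-P[i-1]) for i in range(4)])
print("angles",[np.degrees(a(l)) for l in L])
E
python3 m.py
```

```text
corner [0.66455406 0.0757381 ] th -0.08189187045183743 -0.08336576448757183 -0.08041797641610282 -0.08432305059928691 outer x [ 0.02858319 -0.08979702] short outer [[-0.03646178  0.02974272]
 [-0.06848502  0.02986089]] end [ 0.00789949 -0.35894824]
face [[-0.0267261  -0.21414982]
 [-0.05953376 -0.21484301]]
back [[-0.0367419  -0.25283117]
 [-0.06796873 -0.25023259]]
front [[-0.05043667 -0.23640319]
 [-0.05061637 -0.26838413]]
panel [[ 0.54862435  0.00630791]
 [ 0.56701869 -0.10940681]
 [ 0.47917672 -0.12310674]
 [ 0.46307909 -0.01086666]] c [ 0.51447471 -0.05926808] [[-0.10986179 -0.07868061]
 [-0.08206358 -0.19250287]
 [-0.16849052 -0.21334239]
 [-0.19371547 -0.10279526]] [[-0.13853284 -0.14683028]] [np.float64(0.0872522619026863), np.float64(0.11716760520422859), np.float64(0.0889038822767784), np.float64(0.11338856917810976)]
angles [np.float64(-80.96767419510189), np.float64(-171.13550387150303), np.float64(98.16178125847968), np.float64(11.35212010488377)]
```

```bash
cat > to.py <<'E'
import sys; from h import *
# usage: to.py fx fy z(mm) yaw_rel(deg): shift/turn in tool axes from the measured pose, fence-frame target
C=np.array([.6645,.0757]);th=-.082
Q=R.from_euler("z",th).as_matrix()
def state():
    o=status.get_obs(); p=o["tool_pos"]; r=R.from_euler("xyz",o["ee_rot"]); return o,p,r
def main(fx,fy,z,yaw):
    o,p,r=state(); t=np.r_[C,0]+Q@[fx/1e3,fy/1e3,z/1e3]
    rt=R.from_euler("xyz",[np.pi,0,th+np.radians(yaw)])
    print("shift",np.round(r.inv().apply(t-p)*1e3,1),"turn",np.round(np.degrees((r.inv()*rt).as_rotvec()),1),
     "now fence",np.round(Q.T@(p-np.r_[C,0])*1e3,1),"F",np.round(o["wrist_force"],1),"t",o["time"])
if len(sys.argv)>4: main(*map(float,sys.argv[1:5]))
E
python3 to.py -222 -145 60 180
```

```text
shift [-431.5 -499.   145.3] turn [-0.1 -0.  -8.6] now fence [-573.6  413.4  204.4] F [-0.  -0.7 -0.2] t 0.1
```

Call:
move_arm:
  targets:
    - [[-40,-45,0],[0,0,-1],0.2]
    - [[-80,-90,0],[0,0,-2],0.2]
    - [[-120,-135,0],[0,0,-3],0.2]
    - [[-160,-180,0],[0,0,-4],0.2]
    - [[-200,-225,0],[0,0,-5],0.2]
    - [[-235,-270,0],[0,0,-6],0.2]
    - [[-270,-310,10],[0,0,-7],0.2]
    - [[-305,-350,25],[0,0,-8],0.2]
    - [[-340,-390,50],[0,0,-8.6],0.2]
    - [[-375,-430,80],[0,0,-8.6],0.2]
    - [[-405,-465,110],[0,0,-8.6],0.2]
    - [[-425,-490,130],[0,0,-8.6],0.2]
    - [[-432,-499,145],[0,0,-8.6],0.2]
    - [[-432,-499,145],[0,0,-8.6],0.2]
    - [[-432,-499,145],[0,0,-8.6],0.2]

```text
time: 1.98
tool_pos: [0.4323, -0.0491, 0.0612]
ee_rot: [3.141, 0.001, 3.06]
wrist_force: [0.1, -1.0, 0.7]
width: 0.0566
```

```bash
python3 to.py -222 -145 10 180
```

```text
shift [ 0.8 -1.6 51.2] turn [0.  0.1 0. ] now fence [-221.2 -143.4   61.2] F [ 0.1 -1.   0.7] t 1.975
```

Call:
move_arm:
  targets:
    - [[0,0,20],[0,0,0],0.2]
    - [[0,0,40],[0,0,0],0.2]
    - [[0,0,51],[0,0,0],0.2]
    - [[0,0,51],[0,0,0],0.2]
    - [[-6,0,51],[0,0,0],0.2]
    - [[-12,0,51],[0,0,0],0.2]
    - [[-18,0,51],[0,0,0],0.2]
    - [[-23,0,51],[0,0,0],0.2]
    - [[-28,0,51],[0,0,0],0.2]
    - [[-33,0,51],[0,0,0],0.2]
    - [[-38,0,51],[0,0,0],0.2]
    - [[-43,0,51],[0,0,0],0.2]
    - [[-48,0,51],[0,0,0],0.2]
    - [[-53,0,51],[0,0,0],0.2]
    - [[-57,0,51],[0,0,0],0.2]
    - [[-59,0,51],[0,0,0],0.2]
    - [[-59,0,51],[0,0,0],0.2]

```text
time: 4.1
tool_pos: [0.4913, -0.055, 0.0095]
ee_rot: [-3.141, 0.001, 3.059]
wrist_force: [-1.2, -0.2, 0.3]
width: 0.0562
```

```bash
python3 to.py -222 -145 10 180; python3 - <<'E'
from h import *
im=snap("top","top1.png"); cv2.imwrite("pics/top1c.png",cv2.resize(im[135:260,205:400],None,fx=4,fy=4,interpolation=cv2.INTER_CUBIC))
E
```

```text
shift [60.1 -0.6 -0.5] turn [-0.  0. -0.] now fence [-161.9 -144.5    9.5] F [-1.2 -0.2  0.3] t 4.1
```

View pics/top1c.png

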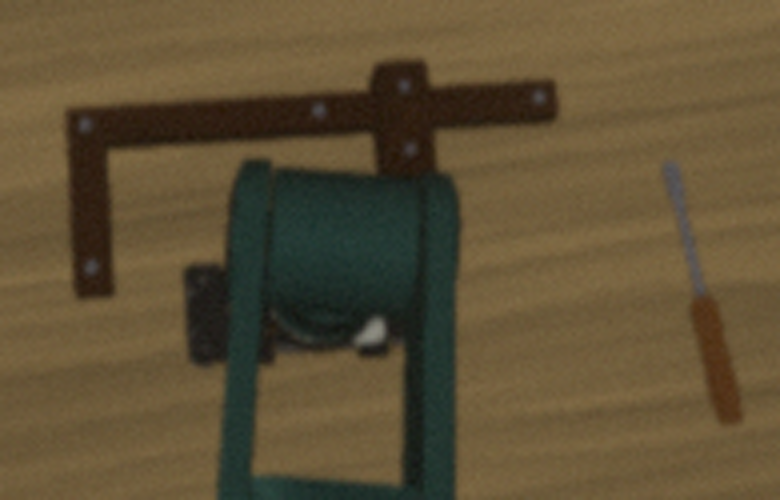

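The top view is blocked by the wrist, with no force surprise. I'll lift, turn and look while up.

```bash
python3 to.py -107 -240 70 90
```

```text
shift [-55.1 -95.5 -60.4] turn [ 0.  0. 90.] now fence [-161.9 -144.5    9.5] F [-0.9 -0.3 -0.7] t 4.15
```

Call:
move_arm:
  targets:
    - [[6,0,0],[0,0,0],0.2]
    - [[8,0,-25],[0,0,5],0.0]
    - [[8,-5,-60],[0,0,15],-0.2]
    - [[0,-30,-90],[0,0,25],-0.2]
    - [[-10,-60,-90],[0,0,35],-0.2]
    - [[-20,-90,-90],[0,0,45],-0.2]
    - [[-30,-120,-90],[0,0,55],-0.2]
    - [[-40,-150,-90],[0,0,65],-0.2]
    - [[-50,-170,-90],[0,0,75],-0.2]
    - [[-55,-180,-90],[0,0,85],-0.2]
    - [[-55,-185,-90],[0,0,90],-0.2]
    - [[-55,-185,-90],[0,0,90],-0.2]

```text
time: 5.65
tool_pos: [0.5305, -0.2442, 0.0997]
ee_rot: [3.141, 0.0, 1.488]
wrist_force: [-0.5, 0.6, -0.2]
width: 0.0375
```

```bash
python3 to.py -107 -240 70 90; python3 - <<'E'
from h import *
a=snap("top","top2.png")[135:260,205:355]; b=snap("side","side2.png")[160:285,190:320]
cv2.imwrite("pics/c2.png",cv2.resize(np.hstack([a,b[:,:50]*0 if 0 else b]),(780,348),interpolation=cv2.INTER_CUBIC) if 0 else cv2.resize(np.hstack([a,b]),None,fx=2.8,fy=2.8,interpolation=cv2.INTER_CUBIC))
E
```

```text
shift [89.8  0.3 29.7] turn [ 0.1  0.  -0. ] now fence [-107.4 -329.8   99.7] F [-0.5  0.6 -0.2] t 5.65
```

View pics/c2.png

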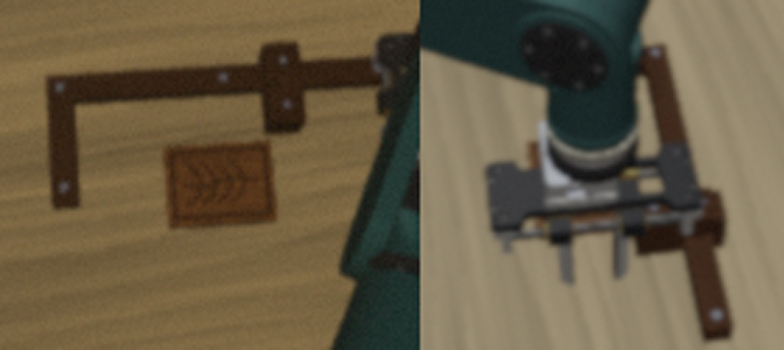

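The panel is now square to the fence, with crop corners at (166,148), (267,142), (275,219) and (170,227). I'll measure it.

```bash
cat > pm.py <<'E'
from to import *
def pm(im,c,zs=(.024,.024,0,0)):
    L=[cast("top",edge(im,c[i],c[(i+1)%4]),zs[i])[:,:2] for i in range(4)]
    P=np.array([isect(L[i-1],L[i]) for i in range(4)])
    f=((P-C)@Q[:2,:2])*1e3; an=[np.degrees(np.arctan2(*((l[1]-l[0])@Q[:2,:2])[::-1])) for l in L]
    print("corners",np.round(f,1).tolist(),"c",np.round(f.mean(0),1),"ang",np.round(an,1))
E
python3 - <<'E'
from pm import *
k=lambda x,y:(205+(x-.9)/2.8,135+(y-.9)/2.8)
pm(cv2.imread("pics/top2.png"),[k(166,148),k(269,142),k(275,219),k(170,227)])
E
```

```text
corners [[-62.2, -99.6], [-64.4, -215.6], [-151.7, -214.7], [-152.0, -99.7]] c [-107.6 -157.4] ang [-9.110e+01  1.794e+02  9.010e+01  1.000e-01]
```

Call:
move_arm:
  targets:
    - [[35,0,30],[0,0,0],-0.2]
    - [[65,0,65],[0,0,0],-0.2]
    - [[80,0,85],[0,0,0],-0.2]
    - [[88,0,90],[0,0,0],-0.2]
    - [[94,0,90],[0,0,0],-0.2]
    - [[100,0,90],[0,0,0],-0.2]
    - [[106,0,90],[0,0,0],-0.2]
    - [[113,0,90],[0,0,0],-0.2]
    - [[120,0,90],[0,0,0],-0.2]
    - [[127,0,90],[0,0,0],-0.2]
    - [[134,0,90],[0,0,0],-0.2]
    - [[141,0,90],[0,0,0],-0.2]
    - [[148,0,90],[0,0,0],-0.2]
    - [[155,0,90],[0,0,0],-0.2]
    - [[162,0,90],[0,0,0],-0.2]
    - [[169,0,90],[0,0,0],-0.2]
    - [[176,0,90],[0,0,0],-0.2]
    - [[182,0,90],[0,0,0],-0.2]
    - [[187,0,90],[0,0,0],-0.2]
    - [[190,0,90],[0,0,0],-0.2]

```text
time: 8.25
tool_pos: [0.5461, -0.0541, 0.0094]
ee_rot: [-3.141, -0.0, 1.488]
wrist_force: [0.2, -3.9, 3.7]
width: 0.0378
```

```bash
python3 to.py -107 -128 10 90; python3 - <<'E'
from h import *
b=snap("side","side3.png")[150:280,190:320]
cv2.imwrite("pics/c3.png",cv2.resize(b,None,fx=4,fy=4,interpolation=cv2.INTER_CUBIC))
E
```

```text
shift [11.   0.4 -0.6] turn [-0. -0. -0.] now fence [-107.4 -139.     9.4] F [ 0.2 -3.9  3.7] t 8.25
```

Call:
move_arm:
  targets:
    - [[2,0,0],[0,0,0],-0.2]
    - [[4,0,0],[0,0,0],-0.2]
    - [[6,0,0],[0,0,0],-0.2]
    - [[6,0,0],[0,0,0],-0.2]

```text
time: 8.8
tool_pos: [0.5466, -0.048, 0.0094]
ee_rot: [-3.141, -0.001, 1.488]
wrist_force: [-0.1, -2.6, 3.9]
width: 0.0377
```

```bash
python3 to.py -107 -128 10 90
```

```text
shift [ 5.   0.4 -0.6] turn [-0. -0. -0.] now fence [-107.4 -133.     9.4] F [-0.1 -2.6  3.9] t 8.8
```

Call:
move_arm:
  targets:
    - [[1.5,0,0],[0,0,0],-0.2]
    - [[3,0,0],[0,0,0],-0.2]
    - [[4,0,0],[0,0,0],-0.2]
    - [[4,0,0],[0,0,0],-0.2]

```text
time: 9.3
tool_pos: [0.5469, -0.0442, 0.0093]
ee_rot: [-3.141, -0.001, 1.488]
wrist_force: [-1.2, -2.5, 1.6]
width: 0.0374
```

```bash
python3 to.py -107 -128 10 90
```

```text
shift [ 1.1  0.4 -0.7] turn [-0. -0. -0.] now fence [-107.4 -129.1    9.3] F [-1.2 -2.5  1.6] t 9.3
```

Call:
move_arm:
  targets:
    - [[1,0,0],[0,0,0],-0.2]
    - [[2,0,0],[0,0,0],-0.2]
    - [[2,0,0],[0,0,0],-0.2]

```text
time: 9.68
tool_pos: [0.5469, -0.0439, 0.0094]
ee_rot: [-3.141, 0.003, 1.488]
wrist_force: [-0.8, -7.1, 1.6]
width: 0.0377
```

```bash
python3 to.py -107 -128 10 90
```

```text
shift [ 0.8  0.4 -0.6] turn [-0.   0.2 -0. ] now fence [-107.4 -128.8    9.4] F [-0.8 -7.1  1.6] t 9.675
```

Call:
move_arm:
  targets:
    - [[-10,0,0],[0,0,0],-0.2]
    - [[-12,0,-25],[0,0,-5],0.0]
    - [[-10,-10,-55],[0,0,-15],0.2]
    - [[0,-30,-60],[0,0,-25],0.2]
    - [[15,-60,-60],[0,0,-35],0.2]
    - [[30,-75,-60],[0,0,-45],0.2]
    - [[45,-80,-60],[0,0,-55],0.2]
    - [[55,-80,-60],[0,0,-65],0.2]
    - [[65,-80,-60],[0,0,-75],0.2]
    - [[67,-80,-60],[0,0,-85],0.2]
    - [[67,-80,-60],[0,0,-90],0.2]
    - [[67,-80,-60],[0,0,-90],0.2]

```text
time: 11.18
tool_pos: [0.4724, 0.0317, 0.0689]
ee_rot: [3.14, -0.002, 3.058]
wrist_force: [-0.6, -0.0, -0.1]
width: 0.0563
```

```bash
python3 to.py -106 -62 10 180;python3 - <<'E'
from h import *
a=snap("top","top4.png")[135:260,205:355]; b=snap("side","side4.png")[150:275,190:320]
cv2.imwrite("pics/c4.png",cv2.resize(np.hstack([a,b]),None,fx=2.8,fy=2.8,interpolation=cv2.INTER_CUBIC))
E
```

```text
shift [-82.   -2.4  58.7] turn [ 0.1 -0.1 -0.1] now fence [-187.9  -59.6   68.9] F [-0.6 -0.  -0.1] t 11.175
```

View pics/c4.png

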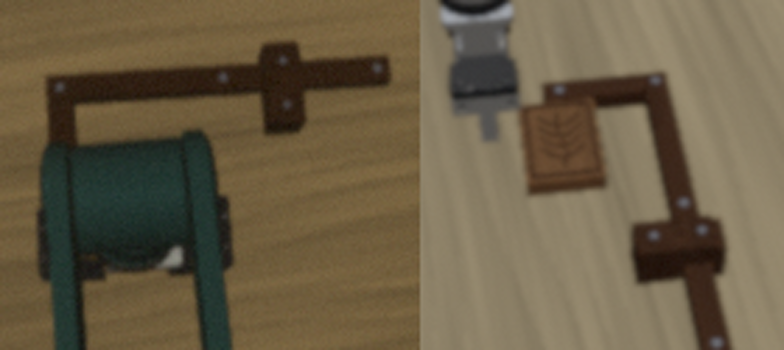

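The panel is against the short batten and square to it, about 60 mm short of the long one. I'll push it to the long batten.

Call:
move_arm:
  targets:
    - [[0,-2,30],[0,0,0],0.2]
    - [[0,-2,59],[0,0,0],0.2]
    - [[-8,-2,59],[0,0,0],0.2]
    - [[-16,-2,59],[0,0,0],0.2]
    - [[-22,-2,59],[0,0,0],0.2]
    - [[-27,-2,59],[0,0,0],0.2]
    - [[-32,-2,59],[0,0,0],0.2]
    - [[-37,-2,59],[0,0,0],0.2]
    - [[-42,-2,59],[0,0,0],0.2]
    - [[-47,-2,59],[0,0,0],0.2]
    - [[-52,-2,59],[0,0,0],0.2]
    - [[-57,-2,59],[0,0,0],0.2]
    - [[-62,-2,59],[0,0,0],0.2]
    - [[-67,-2,59],[0,0,0],0.2]
    - [[-72,-2,59],[0,0,0],0.2]
    - [[-76,-2,59],[0,0,0],0.2]
    - [[-80,-2,59],[0,0,0],0.2]
    - [[-83,-2,59],[0,0,0],0.2]
    - [[-85,-2,59],[0,0,0],0.2]
    - [[-85,-2,59],[0,0,0],0.2]

```text
time: 13.78
tool_pos: [0.5579, 0.0218, 0.0104]
ee_rot: [3.142, 0.001, 3.059]
wrist_force: [-3.7, -0.5, 2.7]
width: 0.056
```

```bash
python3 to.py -99 -62 10 180
```

```text
shift [-2.8  0.4  0.4] turn [ 0.  0. -0.] now fence [-101.8  -62.4   10.4] F [-3.7 -0.5  2.7] t 13.775
```

Call:
move_arm:
  targets:
    - [[-1,0,0],[0,0,0],0.2]
    - [[-2,0,0],[0,0,0],0.2]
    - [[-3,0,0],[0,0,0],0.2]
    - [[-3,0,0],[0,0,0],0.2]

```text
time: 14.28
tool_pos: [0.5582, 0.0218, 0.0104]
ee_rot: [-3.141, -0.005, 3.059]
wrist_force: [-9.8, 0.1, 7.9]
width: 0.0564
```

```bash
python3 to.py -99 -62 10 180
```

```text
shift [-2.5  0.4  0.4] turn [-0.  -0.3 -0. ] now fence [-101.5  -62.4   10.4] F [-9.8  0.1  7.9] t 14.275
```

Call:
move_arm:
  targets:
    - [[10,0,0],[0,0,0],0.2]
    - [[12,0,-25],[0,0,5],0.0]
    - [[8,-5,-65],[0,0,15],-0.2]
    - [[0,-20,-80],[0,0,25],-0.2]
    - [[-10,-40,-80],[0,0,35],-0.2]
    - [[-20,-60,-80],[0,0,45],-0.2]
    - [[-30,-80,-80],[0,0,55],-0.2]
    - [[-40,-90,-80],[0,0,65],-0.2]
    - [[-50,-98,-80],[0,0,75],-0.2]
    - [[-54,-98,-80],[0,0,85],-0.2]
    - [[-54,-98,-80],[0,0,90],-0.2]
    - [[-54,-98,-80],[0,0,90],-0.2]

```text
time: 15.78
tool_pos: [0.607, -0.0808, 0.0902]
ee_rot: [3.139, 0.0, 1.489]
wrist_force: [-0.1, 0.2, -0.1]
width: 0.0376
```

```bash
python3 to.py -47 -128 10 90
```

```text
shift [32.7 -2.7 80.2] turn [0.1 0.  0. ] now fence [ -44.5 -160.7   90.2] F [-0.1  0.2 -0.1] t 15.775
```

Call:
move_arm:
  targets:
    - [[0,-3,35],[0,0,0],-0.2]
    - [[0,-3,70],[0,0,0],-0.2]
    - [[0,-3,80],[0,0,0],-0.2]
    - [[8,-3,80],[0,0,0],-0.2]
    - [[15,-3,80],[0,0,0],-0.2]
    - [[21,-3,80],[0,0,0],-0.2]
    - [[26,-3,80],[0,0,0],-0.2]
    - [[29,-3,80],[0,0,0],-0.2]
    - [[31,-3,80],[0,0,0],-0.2]
    - [[33,-3,80],[0,0,0],-0.2]
    - [[34,-3,80],[0,0,0],-0.2]
    - [[34,-3,80],[0,0,0],-0.2]

```text
time: 17.27
tool_pos: [0.6057, -0.0489, 0.0106]
ee_rot: [-3.141, 0.004, 1.487]
wrist_force: [-0.9, -5.5, -0.5]
width: 0.0376
```

```bash
python3 to.py -47 -128 10 90
```

```text
shift [1.  1.3 0.6] turn [-0.   0.2 -0.1] now fence [ -48.3 -129.    10.6] F [-0.9 -5.5 -0.5] t 17.275
```

Call:
move_arm:
  targets:
    - [[-12,0,0],[0,0,0],-0.2]
    - [[-18,0,-25],[0,0,0],-0.5]
    - [[-18,5,-60],[0,0,0],-1]
    - [[-20,10,-85],[0,0,0],-1]
    - [[-60,22,-90],[0,0,0],-1]
    - [[-110,22,-90],[0,0,0],-1]
    - [[-150,22,-90],[0,0,0],-1]
    - [[-156,22,-90],[0,0,0],-1]
    - [[-156,22,-60],[0,0,0],-1]
    - [[-156,22,-32],[0,0,0],-1]
    - [[-156,22,-32],[0,0,0],-1]

```text
time: 18.65
tool_pos: [0.613, -0.2017, 0.0392]
ee_rot: [-3.135, -0.003, 1.489]
wrist_force: [-0.4, 0.9, 0.6]
width: 0.0004
```

```bash
python3 to.py -26 -175 42 90; python3 - <<'E'
from pm import *
im=snap("top","top5.png"); cv2.imwrite("pics/top5c.png",cv2.resize(im[135:260,205:355],None,fx=4,fy=4,interpolation=cv2.INTER_CUBIC))
E
```

```text
shift [105.7   2.6  -2.5] turn [-0.4 -0.2  0. ] now fence [ -28.6 -280.7   39.2] F [-0.4  0.9  0.6] t 18.65
```

View pics/top5c.png

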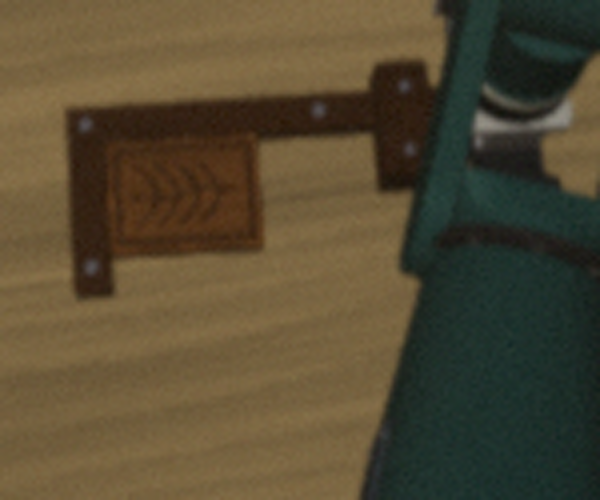

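The picture shows the panel filling the corner (crop corners about (108,140), (255,135), (264,246), (108,256)), with the stop still at crop columns 372–435. Now I'll push the stop.

Call:
move_arm:
  targets:
    - [[8,2,-2],[0,0,0],-1]
    - [[15,2,-2],[0,0,0],-1]
    - [[21,2,-2],[0,0,0],-1]
    - [[27,2,-2],[0,0,0],-1]
    - [[33,2,-2],[0,0,0],-1]
    - [[39,2,-2],[0,0,0],-1]
    - [[45,2,-2],[0,0,0],-1]
    - [[51,2,-2],[0,0,0],-1]
    - [[57,2,-2],[0,0,0],-1]
    - [[63,2,-2],[0,0,0],-1]
    - [[69,2,-2],[0,0,0],-1]
    - [[75,2,-2],[0,0,0],-1]
    - [[80,2,-2],[0,0,0],-1]
    - [[85,2,-2],[0,0,0],-1]
    - [[90,2,-2],[0,0,0],-1]
    - [[95,2,-2],[0,0,0],-1]
    - [[100,2,-2],[0,0,0],-1]
    - [[103,2,-2],[0,0,0],-1]
    - [[105,2,-2],[0,0,0],-1]
    - [[105,2,-2],[0,0,0],-1]

```text
time: 21.2
tool_pos: [0.6253, -0.0987, 0.0443]
ee_rot: [-3.141, -0.001, 1.488]
wrist_force: [1.1, -1.6, 0.7]
width: 0.0005
```

```bash
python3 to.py -26 -169 42 90; python3 - <<'E'
from pm import *
k=lambda x,y:(205+(x-1.5)/4,135+(y-1.5)/4)
im=cv2.imread("pics/top5.png")
for nm,p,q,z in(("near",k(115,256),k(258,247),0),("right",k(257,145),k(263,240),.024)):
    l=cast("top",edge(im,p,q),z)[:,:2]; print(nm,np.round((l-C)@Q[:2,:2]*1e3,1).tolist())
E
```

```text
shift [ 8.  -1.2  2.3] turn [-0.1 -0.  -0. ] now fence [ -24.8 -177.    44.3] F [ 1.1 -1.6  0.7] t 21.2
near [[-90.8, -60.1], [-91.4, -91.8]]
right [[-50.1, -117.3], [-82.1, -117.2]]
```

Call:
move_arm:
  targets:
    - [[1.5,0,0],[0,0,0],-1]
    - [[3,0,0],[0,0,0],-1]
    - [[4.5,0,0],[0,0,0],-1]
    - [[6,0,0],[0,0,0],-1]
    - [[6,0,0],[0,0,0],-1]

```text
time: 21.82
tool_pos: [0.6258, -0.0929, 0.0442]
ee_rot: [-3.141, -0.0, 1.488]
wrist_force: [-0.6, -2.6, -0.1]
width: 0.0004
```

```bash
python3 to.py -26 -169 42 90
```

```text
shift [ 2.2 -1.2  2.2] turn [-0.1 -0.  -0. ] now fence [ -24.7 -171.2   44.2] F [-0.6 -2.6 -0.1] t 21.825
```

Call:
move_arm:
  targets:
    - [[1,0,0],[0,0,0],-1]
    - [[2,0,0],[0,0,0],-1]
    - [[3,0,0],[0,0,0],-1]
    - [[3,0,0],[0,0,0],-1]

```text
time: 22.32
tool_pos: [0.626, -0.0907, 0.0442]
ee_rot: [-3.141, 0.001, 1.488]
wrist_force: [-3.4, -3.5, -0.1]
width: 0.0005
```

```bash
python3 to.py -26 -169 42 90
```

```text
shift [ 0.  -1.3  2.2] turn [-0.1  0.1 -0. ] now fence [ -24.7 -169.    44.2] F [-3.4 -3.5 -0.1] t 22.325
```

Call:
move_arm:
  targets:
    - [[0.8,0,0],[0,0,0],-1]
    - [[1.6,0,0],[0,0,0],-1]
    - [[1.6,0,0],[0,0,0],-1]

```text
time: 22.7
tool_pos: [0.626, -0.0907, 0.0443]
ee_rot: [-3.141, 0.004, 1.487]
wrist_force: [-2.8, -8.2, -0.3]
width: 0.0006
```

```bash
python3 to.py -26 -169 42 90
```

```text
shift [ 0.  -1.3  2.3] turn [-0.1  0.2 -0.1] now fence [ -24.7 -169.    44.3] F [-2.8 -8.2 -0.3] t 22.7
```

Call:
move_arm:
  targets:
    - [[-8,0,0],[0,0,0],-1]
    - [[-25,0,0],[0,0,0],-1]
    - [[-35,0,-30],[0,0,0],-1]
    - [[-60,0,-70],[0,0,0],-1]
    - [[-90,-20,-100],[0,0,0],-1]
    - [[-130,-50,-110],[0,0,0],-1]
    - [[-160,-80,-110],[0,0,0],-1]
    - [[-160,-80,-110],[0,0,0],-1]

```text
time: 23.7
tool_pos: [0.5323, -0.2436, 0.1552]
ee_rot: [3.14, -0.0, 1.484]
wrist_force: [0.6, 1.0, 0.1]
width: 0.0003
```

```bash
python3 - <<'E'
from h import *
a=snap("top","top6.png")[140:240,210:330]; b=snap("side","side6.png")[165:265,220:320]
cv2.imwrite("pics/c6.png",cv2.resize(np.hstack([a,b]),None,fx=3.6,fy=3.6,interpolation=cv2.INTER_CUBIC))
E
```

```text
(no output)
```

View pics/c6.png

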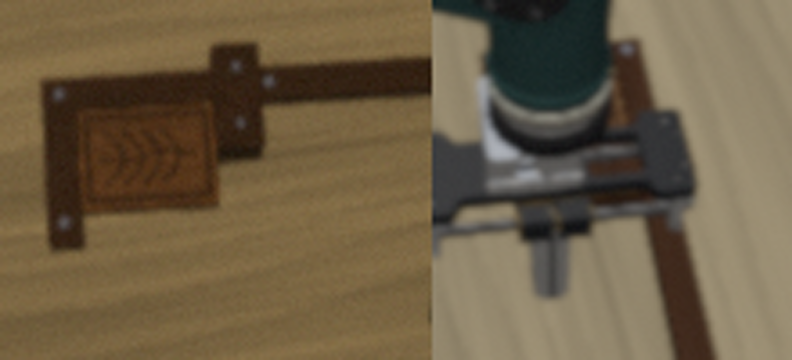

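The stop touches the panel's free edge at crop (215,150), and the panel fills the corner. I'll check the long-batten contact once more, by image and with a firmer push.

```bash
python3 to.py -130 -62 80 180; python3 - <<'E'
from pm import *
k=lambda x,y:(210+(x-1.3)/3.6,140+(y-1.3)/3.6)
im=cv2.imread("pics/top6.png")
for nm,p,q,z in(("far",k(85,108),k(205,102),.024),("left",k(81,112),k(84,205),.024),("near",k(90,212),k(212,205),0),("stopface",k(212,50),k(212,75),.026)):
    l=cast("top",edge(im,p,q),z)[:,:2]; print(nm,np.round((l-C)@Q[:2,:2]*1e3,1).tolist())
E
```

```text
shift [264.8 -26.3  74.9] turn [  0.1   0.  -90.1] now fence [-104.2 -326.9  154.6] F [0.7 0.6 0.3] t 23.8
far [[-0.2, -50.1], [-1.1, -81.6]]
left [[-45.0, -4.2], [-77.0, -2.9]]
near [[-91.2, -62.9], [-91.7, -94.6]]
stopface [[33.9, -118.7], [1.5, -112.8]]
```

Call:
move_arm:
  targets:
    - [[25,-10,0],[0,0,-10],0]
    - [[50,-20,0],[0,0,-20],0]
    - [[80,-30,0],[0,0,-30],0]
    - [[110,-40,0],[0,0,-40],0]
    - [[140,-40,0],[0,0,-50],0]
    - [[170,-40,0],[0,0,-60],0]
    - [[200,-40,0],[0,0,-70],0]
    - [[230,-40,10],[0,0,-80],0]
    - [[250,-36,40],[0,0,-90],0]
    - [[257,-30,80],[0,0,-90],0]
    - [[257,-26,120],[0,0,-90],0]
    - [[257,-26,144],[0,0,-90],0]
    - [[257,-26,144],[0,0,-90],0]
    - [[257,-18,144],[0,0,-90],0]
    - [[257,-10,144],[0,0,-90],0]
    - [[257,-5,144],[0,0,-90],0]
    - [[257,-1,144],[0,0,-90],0]
    - [[257,1,144],[0,0,-90],0]
    - [[257,1,144],[0,0,-90],0]

```text
time: 26.18
tool_pos: [0.5559, 0.0145, 0.0104]
ee_rot: [3.142, -0.0, 3.059]
wrist_force: [-0.6, 0.0, -0.5]
width: 0.0472
```

```bash
python3 to.py -98 -70 10 180
```

```text
shift [-5.2 -0.1  0.4] turn [ 0. -0. -0.] now fence [-103.2  -69.8   10.4] F [-0.6  0.  -0.5] t 26.175
```

Call:
move_arm:
  targets:
    - [[-1.5,0,0],[0,0,0],0]
    - [[-3,0,0],[0,0,0],0]
    - [[-4.5,0,0],[0,0,0],0]
    - [[-5.5,0,0],[0,0,0],0]
    - [[-5.5,0,0],[0,0,0],0]

```text
time: 26.8
tool_pos: [0.5575, 0.0145, 0.0104]
ee_rot: [-3.141, -0.009, 3.059]
wrist_force: [-10.6, 0.3, 8.6]
width: 0.0469
```

```bash
python3 to.py -98 -70 10 180; python3 -c "
from bench import status; print(status.get_obs()['wrist_torque'])"
```

```text
shift [-3.6 -0.2  0.4] turn [-0.  -0.5 -0. ] now fence [-101.6  -69.8   10.4] F [-10.6   0.3   8.6] t 26.8
[ 0.0891647   1.87585591 -0.10302191]
```

It stops at the same place (-101.6 mm) under 10 N, so the panel is seated. I'll retreat and look one last time.

Call:
move_arm:
  targets:
    - [[6,0,0],[0,0,0],0]
    - [[18,0,0],[0,0,0],0]
    - [[30,0,-20],[0,0,0],0]
    - [[60,0,-60],[0,0,0],0]
    - [[100,0,-110],[0,0,0],0]
    - [[140,0,-150],[0,0,0],0]
    - [[180,0,-150],[0,0,0],0]
    - [[180,0,-150],[0,0,0],0]

```text
time: 27.8
tool_pos: [0.3805, 0.0293, 0.1612]
ee_rot: [3.141, 0.003, 3.059]
wrist_force: [0.5, 0.8, -0.4]
width: 0.0467
```

```bash
python3 - <<'E'
from h import *
a=snap("top","top7.png")[130:270,110:400]; b=snap("side","side7.png")[110:345,185:335]
A=cv2.resize(a,None,fx=2.5,fy=2.5,interpolation=cv2.INTER_CUBIC)[:, :480]; B=cv2.resize(b,(299,470),interpolation=cv2.INTER_CUBIC)
A=cv2.copyMakeBorder(A,0,470-A.shape[0],0,0,cv2.BORDER_CONSTANT)
cv2.imwrite("pics/c7.png",np.hstack([A,B]))
E
```

```text
(no output)
```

View pics/c7.png

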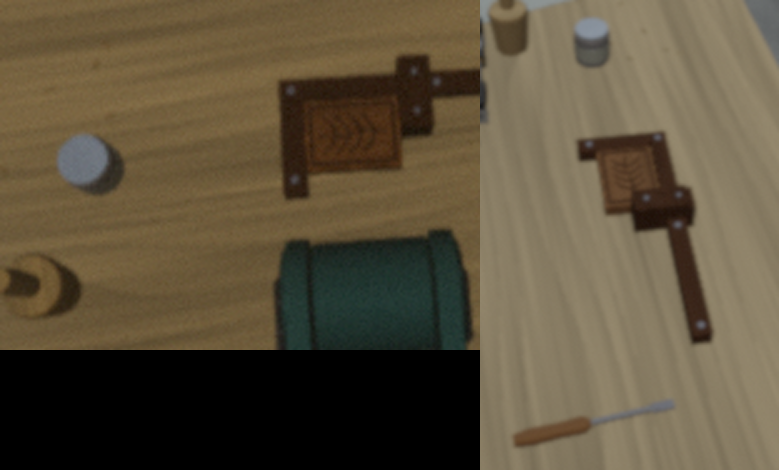

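Both views show the panel trapped between the corner and the stop, with the mallet, tin and gouge in place and the arm clear.

```bash
python3 -c "
from bench import order; print(order.close_job())"
```

```text
the job is handed in; nothing more can be done
None
```

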